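# Hang the slotted tube plate on the drying stand

## Robot

A 7-joint arm with a two-finger parallel gripper is mounted at the origin on the work surface. World frame = base frame: x ahead of the robot, y to its left, z up, the work surface at z = 0. Lengths are in m, angles in rad, forces in N, time in s.
With the tool pointing down it reaches from about 0.425 to 0.925 m from the base axis. Payload 6.8 kg.
Tool frame: the origin (TCP) lies midway between the tips of the shut fingers; the grasp point (between the pads) lies 19 mm behind it; z points along the fingers, x is the direction in which the jaws open and shut, and the axes are right-handed (so a half turn about z gives the same grasp; the last joint's range is limited). The gripper opens to 85 mm and grips with 20 to 120 N. Pads are 22 mm wide; open, the fingers measure 114 mm over their backs; the gripper's body (76 mm by 85 mm) begins 54 mm behind the grasp point. The pads swing forward as they close: fully open they stand 13 mm farther back than shut.
Start: joints at [-0.108, 0.477, 0.022, 1.555, -0.011, 1.109, -0.083], TCP at [0.675, 0, 0.231] pointing down, gripper open.
Joint ranges: [-2.96, 2.96], [-0.34, 2.1], [-1.41, 1.46], [0.24, 2.44], [-1.37, 4.51], [0.17, 1.92], [-2.96, 2.96]. Speed limits (rad/s): [2.39, 2.39, 3.14, 3.14, 3.14, 3.14, 3.14].

## Interface

Orientations are given as a unit quaternion [w, x, y, z].
In Python, from workcell import r gives the robot as it stands.
- The arm moves only by the shell command python3 -m inch 'ROWS' [FORCE]. ROWS is JSON, a list of rows, each a list of 7 numbers: the shift along the world's x, y, z in units of 30 cm (1.0 is 30 cm), then the turn, a rotation vector about the world's x, y, z in units of pi/4 rad (1.0 is pi/4 rad), then the closure, from -1 (fully open) to 1 (shut). A call has 1 to 20 rows; each row is the pose to reach, as a shift and turn from the pose commanded when the call began; what a row does not reach only later rows make up. A row lasts 1/10 s, in which the tool goes at most 50 mm and 8.59 degrees, less where a joint would pass 70% of its speed; a pose out of reach is approached as far as the arm can. A call with a number of a shift or a turn outside -1 to 1 is refused whole. A call with a gripper value outside its range is refused whole. The fingers move at their own pace and stop on an object; FORCE is the grip in N (left out, the last holds). Time passes only in rows, so rows that repeat a pose let the fingers close. It gives the time, the measured TCP pose, the force and the opening at its end, in the units of the state.
- r.sense(): the state, without advancing time (a new reading comes with each control period).
- r.capture(name): name is "scene" or "side" or "wrist"; returns the picture (480x640x3 uint8, blue, green, red); there is no depth.
- r.camera_params(name): a dict with "mtx" (3x3 intrinsics, pixels), "view" (4x4, takes a point from world to camera coordinates); the wrist camera has in their place "T_tool_cam" (4x4, takes a point from camera to tool coordinates, whose origin is the TCP and whose axes are the tool frame's). Camera axes: x right, y down, z forward; pixel columns grow to the right and rows downward; lengths in m; the calibration is good to about 2 mm. A picture is of the moment at which its call begins: read the wrist's pose just before it. camera_params takes no time and is no camera call.
- r.close_job(): hands the job in, once; it reports no verdict.
The state is a dict: "clock": time; "q": joint angles; "dq": joint speeds; "tau": joint torques, N m; "eef_pos": TCP position; "tcp_rot": TCP orientation; "contact_force": force on the tool from outside, world axes, zero at the start; "torque": the same for the moment, N m; "width": finger opening in m.
Only numpy, scipy, OpenCV 4.12 (cv2) and the standard library are available. Lean on these libraries where they do the work, as an engineer would, in place of code of your own. Each camera call takes 0.05 s, during which the arm holds its last target. There are 200 camera calls.

## Task

Take the tube plate with the open side slot out of the drain rack and hang it up to dry on the stand: slide its slot sideways over the pin, between the collar and the head, and let it down so that it hangs still and upright with the pin at the top of the notch at the slot's end. Leave the other plate in the rack and do not disturb the glassware.

Things in the scene. Friction and masses are not known exactly. Their poses are not given: they have to be found in the camera images.
- plate_grip (a point): Centre of the slotted plate's black grip bar, along its top edge: 66 mm long (plate y), 12 mm thick (x), 30 mm high (z). The plate's lower edge is 133 mm below this point, the slot's centre line 63 mm below, the grip's top 15 mm above. The centre of mass is close to straight below, about 80 mm down.
- plate_seat (a point): The point of the slotted plate where the pin's axis lies when it hangs: middle line (y = 0), near the top of the notch, 47 mm below plate_grip, 86 mm above the lower edge and 16 mm above the slot's centre line. Axes as the plate's.
- pin (a point): Middle of the bare part of the stand's level steel pin, 164 mm above the table. Pin 8 mm in diameter along this frame's x, pointing away from the post; z up. Bare part 14 mm long, between a collar (post side) and a head (+x end), both 20 mm across. The hung plate has its x along the pin's x; it comes on from the -y side, moving to +y, slot mouth first.
- spare_grip (a point): Centre of the grip bar of the other plate, which stays in the rack: same outline, size and material, but a closed round 16 mm hole in place of the slot. It stands in the rack's other place, 145 mm above the table like plate_grip at the start.
- reagent: Clear glass bottle with blue cap, 68 mm diameter, 140 mm high, origin at the centre of its underside. A bystander.
- beaker: Glass beaker, 72 mm diameter, 90 mm high, origin at the centre of its underside. A bystander.
- flask: Conical glass flask, 76 mm diameter, 108 mm high, origin at the centre of its underside. A bystander.
- dropper: Small brown dropper bottle with red cap, 36 mm diameter, 75 mm high, origin at the centre of its underside. A bystander near the stand, as are a small blue bottle cap (44 mm across) and a clear dish.
- plate: The plate to hang: bare aluminium, 130 mm wide (own y), 148 mm high (z), 5 mm thick (x), 0.13 to 0.25 kg, origin mid lower edge; three tube holes in its lower half. Known by its slot: 16 mm high, open at the +y edge, level to the plate's middle, ending in a notch 14 mm wide (centred on y = 0) that rises 12 mm above the slot. It stands in either place of the rack.
- stand: Fixed drying stand; origin under its post, axes as pin's. Grey base 150 x 140 mm (x -45 to 105 mm), 14 mm high; post 14 mm thick with a 26 mm block at the pin's height, top 177 mm above the table. The pin leaves it to +x, its bare middle 37 mm from the post's axis.
- rack: Fixed steel drain rack, origin mid underside: foot 70 (x) x 310 mm (y), 12 mm high. Two places end to end, at y = +76 and -76 mm. The plates stand on the foot, on edge, faces to the rack's x, lower edge 12 mm above the table, held by guides at both ends that reach 48 mm above the table, with 2 mm of play.
There are look-alikes about, which are no part of the job. Leave any yellow look-alike of the plate alone. Leave any purple look-alike of the stand alone.

How it is judged:
By the outcome, as a careful person would: the job done as asked, in the order asked, and still so for the second after the job is handed in, with the robot touching nothing.
It also fails if it takes over 45 s, if anything falls off the work surface, if the arm or the gripper's body presses on something with over 40 N, if the wrist force passes 120 N, or if a joint passes its speed limit or range.

## Working session

There is one attempt and no reset: what is moved stays moved. The work goes in short steps, Python scripts to look and compute and a shell command to move; the robot and the scene stay as the last step left them, time stands still between calls to the robot, and variables do not carry over. Pictures are saved under pics/ and viewed, about 8 in all and at most 12, crops included, and the job is handed in when it is done.

```bash
mkdir -p pics; ls; python3 - <<'E'
from workcell import r
import cv2,numpy as np
np.set_printoptions(precision=4,suppress=True)
for n in ("scene","side"):
    cv2.imwrite(f"pics/{n}0.png",r.capture(n)); p=r.camera_params(n); print(n,p["mtx"],p["view"])
print(r.camera_params("wrist")); print(r.sense())
E
```

```text
pics
scene [[494.6728   0.     319.6616]
 [  0.     494.6728 241.6604]
 [  0.       0.       1.    ]] [[-0.2964  0.955   0.0091  0.1432]
 [ 0.7278  0.232  -0.6453 -0.329 ]
 [-0.6184 -0.1846 -0.7639  1.3906]
 [ 0.      0.      0.      1.    ]]
side [[519.9172   0.     322.4963]
 [  0.     519.9172 235.4918]
 [  0.       0.       1.    ]] [[ 0.8337 -0.5521  0.0106 -0.408 ]
 [-0.3206 -0.4996 -0.8047  0.2709]
 [ 0.4496  0.6675 -0.5935  0.9855]
 [ 0.      0.      0.      1.    ]]
{'mtx': array([[371.8568,   0.    , 322.1557],
       [  0.    , 371.8568, 235.9054],
       [  0.    ,   0.    ,   1.    ]]), 'T_tool_cam': array([[ 1.    , -0.0017, -0.0005, -0.0009],
       [ 0.0018,  0.9633,  0.2684, -0.0679],
       [-0.    , -0.2684,  0.9633, -0.1415],
       [ 0.    ,  0.    ,  0.    ,  1.    ]])}
{'clock': 0.1, 'q': array([-0.1081,  0.4777,  0.0224,  1.5563, -0.0115,  1.1093, -0.0831]), 'dq': array([ 0.0005,  0.    , -0.0002, -0.0027,  0.0005,  0.0004, -0.0002]), 'tau': array([  0.0057, -59.7765,   1.6144, -28.1953,   0.013 ,   0.005 ,
        -0.    ]), 'eef_pos': array([ 0.6745, -0.    ,  0.2304]), 'tcp_rot': array([ 0.0001,  1.    , -0.    , -0.0008]), 'contact_force': array([-0.1673, -0.4894, -0.2597]), 'torque': array([ 0.0088, -0.0181,  0.0167]), 'width': 0.08549521277759801}
```

View pics/scene0.png

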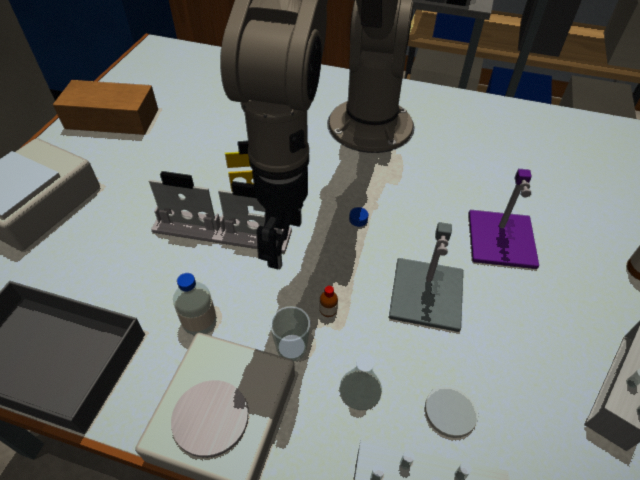

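View pics/side0.png

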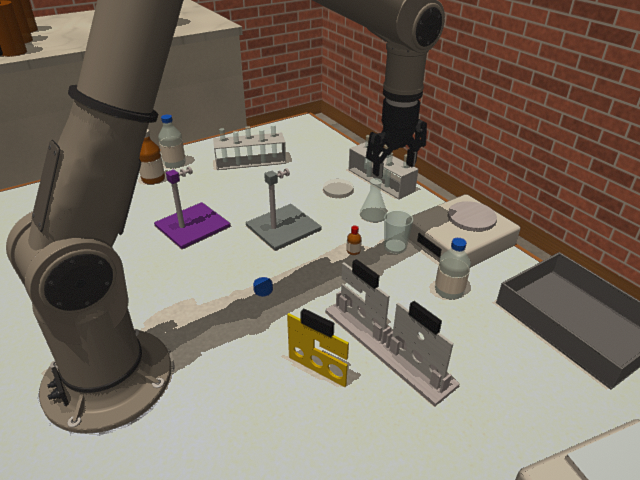

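Scene: the rack holds two grey plates, at about (182,205) and (240,215). The grey stand is at (430,290), with purple and yellow look-alikes elsewhere. Next I'll enlarge the rack and the stand.

```bash
python3 - <<'E'
import cv2,numpy as np
s=cv2.imread("pics/scene0.png");d=cv2.imread("pics/side0.png")
f=lambda im,x,y,w,h:cv2.resize(im[y:y+h,x:x+w],None,fx=400/w,fy=300/h,interpolation=cv2.INTER_CUBIC)
# all crops 4:3
a=f(d,310,255,160,120);b=f(d,230,160,100,75);c=f(s,145,150,160,120);e=f(s,380,215,100,75)
cv2.imwrite("pics/m1.png",np.vstack([np.hstack([a,b]),np.hstack([c,e])]))
E
```

```text
(no output)
```

View pics/m1.png

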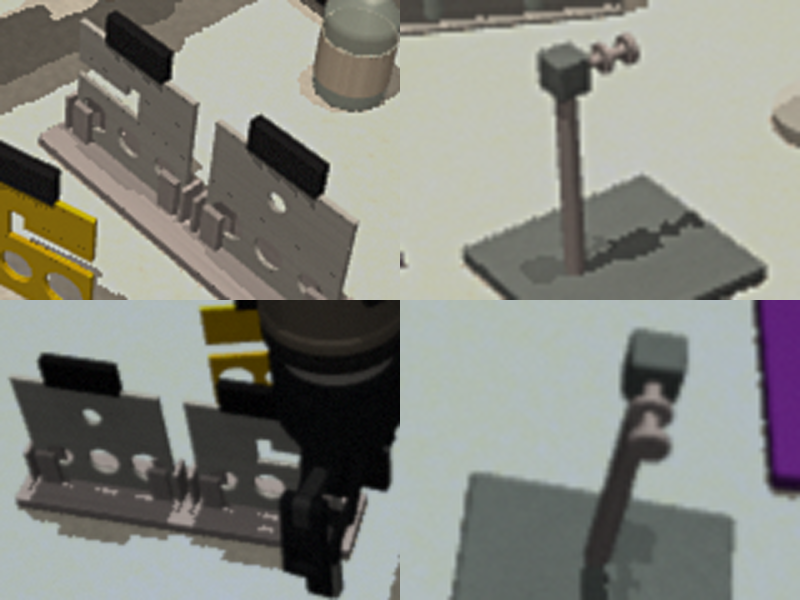

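The slotted plate is the upper-left one in the side view (grip at (366,274), open slot to the left/+y). In the scene view it is the right-hand one. The spare, with the round hole, has its grip at side (425,317). The other candidates are the yellow slotted plate at side (318,345), which is a look-alike, and the purple stand, also a look-alike. The real stand is the grey one, with its pin at side (284,173) and scene (442,247).

```bash
cat > h.py <<'E'
import numpy as np,cv2
from workcell import r
from scipy.optimize import least_squares
from scipy.spatial.transform import Rotation as R
np.set_printoptions(precision=4,suppress=True)
def cam(n,s=None):
    p=r.camera_params(n)
    if n!="wrist": return p["mtx"],p["view"]
    T=np.eye(4);q=s["tcp_rot"];T[:3,:3]=R.from_quat([q[1],q[2],q[3],q[0]]).as_matrix();T[:3,3]=s["eef_pos"]
    return p["mtx"],np.linalg.inv(T@p["T_tool_cam"])
def proj(c,P):
    K,V=c;X=np.atleast_2d(P)@V[:3,:3].T+V[:3,3];u=X@K.T;return u[:,:2]/u[:,2:]
def onz(c,uv,z):
    K,V=c;d=V[:3,:3].T@np.linalg.solve(K,[*uv,1]);o=-V[:3,:3].T@V[:3,3];return o+d*(z-o[2])/d[2]
def fit(obs,x0):
    "obs: (cam, local xyz, uv); pose x,y,yaw"
    def f(p):
        c,s=np.cos(p[2]),np.sin(p[2]);out=[]
        for cm,l,uv in obs:
            out+=list(proj(cm,[p[0]+c*l[0]-s*l[1],p[1]+s*l[0]+c*l[1],l[2]])[0]-uv)
        return np.array(out)
    z=least_squares(f,x0,x_scale=[.01,.01,.1],loss="soft_l1");return z.x,f(z.x).reshape(-1,2)
E
python3 - <<'E'
from h import *
S,D=cam("scene"),cam("side")
g=onz(D,(366,273.6),.145);sp=onz(D,(425.2,317.4),.145);sp2=onz(S,(177,180),.145)
print("grip",g,"spare",sp,sp2,"yaw",np.arctan2(*(g-sp)[[1,0]])-np.pi/2, np.linalg.norm(g-sp))
b=[(S,(-.045,-.07,.014),(398,259)),(S,(-.045,.07,.014),(464,267)),(S,(.105,.07,.014),(461,328)),(S,(.105,-.07,.014),(390,320)),
(D,(-.045,.07,.014),(246.3,222.5)),(D,(.105,.07,.014),(290,203.8)),(D,(.105,-.07,.014),(321.8,227)),(D,(-.045,-.07,.014),(283,246)),
(S,(.037,0,.164),(442.5,246.8)),(D,(.037,0,.164),(283.8,173.3))]
p,e=fit(b,[.6,.2,0]);print("stand",p);print(e)
print("pin",p[:2]+.037*np.array([np.cos(p[2]),np.sin(p[2])]),onz(S,(442.5,246.8),.164),onz(D,(283.8,173.3),.164))
for n,c,uv in (("dropper",S,(328,313)),("beaker",S,(291,348)),("cap",S,(359,217)),("flask",S,(360,395)),("reag",S,(197,325))):print(n,onz(c,uv,0.0))
E
```

```text
grip [ 0.4879 -0.1535  0.145 ] spare [ 0.5038 -0.3054  0.145 ] [ 0.5022 -0.3052  0.145 ] yaw 0.10435828383895074 0.15271029855291904
stand [0.4974 0.2405 0.1202]
[[-1.7207 -0.5881]
 [-1.6553  1.0977]
 [ 1.6418  1.1411]
 [ 0.0647 -2.4614]
 [-1.2322 -0.1902]
 [-0.0493 -0.9889]
 [ 0.4643 -1.9794]
 [-6.6019  1.1565]
 [-0.3581  0.8539]
 [-0.0064 -0.0652]]
pin [0.5341 0.245 ] [0.5319 0.2453 0.164 ] [0.534  0.2447 0.164 ]
dropper [0.6283 0.0626 0.    ]
beaker [0.7239 0.0177 0.    ]
cap [0.3544 0.0567 0.    ]
flask [0.7744 0.1656 0.    ]
reag [ 0.7322 -0.1746  0.    ]
```

```bash
python3 -m inch '[[-0.15,-0.12,0.1,0,0,0.13,-1],[-0.3,-0.25,0.2,0,0,0.13,-1],[-0.45,-0.38,0.2,0,0,0.13,-1],[-0.62,-0.51,0.2,0,0,0.13,-1],[-0.62,-0.51,0.2,0,0,0.13,-1],[-0.62,-0.51,0.2,0,0,0.13,-1],[-0.62,-0.51,0.2,0,0,0.13,-1]]' 60
python3 - <<'E'
from h import *
s=r.sense();im=r.capture("wrist");cv2.imwrite("pics/w1.png",im);c=cam("wrist",s);np.savez("w1.npz",K=c[0],V=c[1])
print(s["eef_pos"],s["tcp_rot"]); print(proj(c,[[.488,-.1535,.16],[.488,-.1535,.145]]))
E
```

```text
clock: 0.8
eef_pos: [0.4881, -0.154, 0.2916]
tcp_rot: [0.0, 0.999, 0.05, 0.0]
contact_force: [0.6, -0.1, -0.0]
width: 0.0857
[ 0.4881 -0.154   0.2916] [0.     0.9988 0.0496 0.0002]
[[323.401  224.9347]
 [323.3302 220.407 ]]
```

View pics/w1.png

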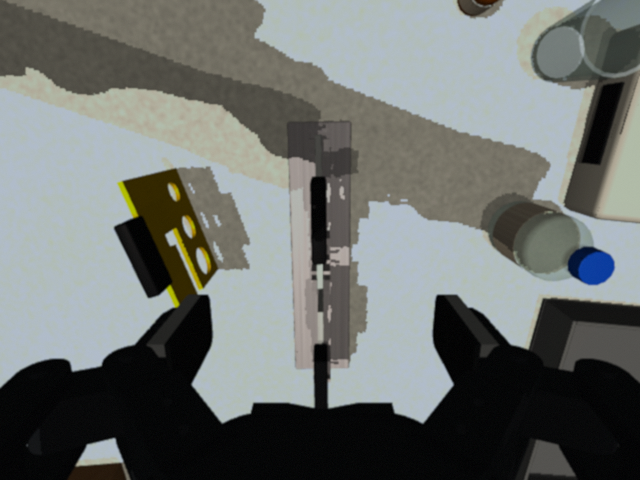

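The slotted plate's grip sits at wrist rows 177–266, columns 311–328, just 3–4 px left of the prediction. The spare's grip is at (321,375).

```bash
python3 - <<'E'
from h import *
z=np.load("w1.npz");c=z["K"],z["V"];im=cv2.imread("pics/w1.png").max(2)
for v in (180,200,221,240,260): 
    u=np.where(im[v,300:340]<60)[0]+300; print(v,u.min(),u.max())
v=np.where(im[150:290,319]<45)[0]+150;print(v.min(),v.max())
a=onz(c,(319,v.min()),.16);b=onz(c,(319.3,v.max()),.16);print(a,b,(a+b)/2,np.linalg.norm(a-b))
e=onz(c,(319,140),.012)
for A,B in (((320,122),(323,367)),): 
    A=onz(c,A,.012);B=onz(c,B,.012);print(A,B,(A+B)/2,np.arctan2(*(A-B)[[1,0]])-np.pi/2,np.linalg.norm(A-B))
E
```

```text
180 311 325
200 311 325
221 311 326
240 312 326
260 312 325
176 263
[ 0.4812 -0.1172  0.16  ] [ 0.4878 -0.1842  0.16  ] [ 0.4845 -0.1507  0.16  ] 0.06725919257290305
[ 0.4772 -0.076   0.012 ] [ 0.5103 -0.3796  0.012 ] [ 0.4938 -0.2278  0.012 ] 0.10863823530780503 0.30548653421589733
```

```bash
python3 -m inch '[[-0.012,0.011,-0.15,0,0,0.01,-1],[-0.012,0.011,-0.3,0,0,0.01,-1],[-0.012,0.011,-0.43,0,0,0.01,-1],[-0.012,0.011,-0.55,0,0,0.01,-1],[-0.012,0.011,-0.55,0,0,0.01,-1],[-0.012,0.011,-0.55,0,0,0.01,0.3],[-0.012,0.011,-0.55,0,0,0.01,1],[-0.012,0.011,-0.55,0,0,0.01,1],[-0.012,0.011,-0.55,0,0,0.01,1],[-0.012,0.011,-0.55,0,0,0.01,1],[-0.012,0.011,-0.55,0,0,0.01,1],[-0.012,0.011,-0.55,0,0,0.01,1]]' 60
```

```text
clock: 2.05
eef_pos: [0.4861, -0.1499, 0.1273]
tcp_rot: [0.0, 0.998, 0.055, 0.001]
contact_force: [-0.7, -0.2, 7.1]
width: 0.0111
```

```bash
python3 -m inch '[[0,0,0.04,0,0,0,1],[0,0,0.1,0,0,0,1],[0,0,0.17,0,0,0,1],[0,0,0.24,0,0,0,1],[0,0,0.3,0,0,0,1],[0,0,0.3,0,0,0,1],[0,0,0.3,0,0,0,1]]' 60
python3 - <<'E'
from h import *
s=r.sense();d=r.capture("side");sc=r.capture("scene")
f=lambda im,x,y,w,h:cv2.resize(im[y:y+h,x:x+w],(400,300),interpolation=cv2.INTER_CUBIC)
a=proj(cam("side"),[[.4855,-.15,.235]])[0].astype(int);b=proj(cam("scene"),[[.4855,-.15,.235]])[0].astype(int);print(a,b)
cv2.imwrite("pics/side1.png",d);cv2.imwrite("pics/scene1.png",sc)
cv2.imwrite("pics/m2.png",np.hstack([f(d,a[0]-80,a[1]-40,160,120),f(sc,b[0]-80,b[1]-40,160,120)]));print(s["contact_force"],s["torque"],s["eef_pos"])
E
```

```text
clock: 2.75
eef_pos: [0.4852, -0.1496, 0.2163]
tcp_rot: [-0.0, 0.998, 0.055, 0.0]
contact_force: [-0.2, 0.6, -1.5]
width: 0.011
[366 236] [244 156]
[-0.2487  0.6332 -1.4631] [-0.0096 -0.0038 -0.0047] [ 0.4852 -0.1496  0.2163]
```

View pics/m2.png

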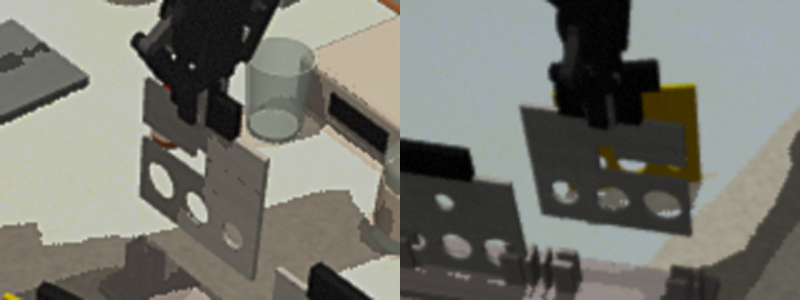

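```bash
python3 - <<'E'
from h import *
def tri(a,b):
    P=[(lambda c:c[0]@c[1][:3])(cam(n)) for n in("side","scene")]
    X=cv2.triangulatePoints(P[0],P[1],np.array(a,float).reshape(2,1),np.array(b,float).reshape(2,1));return (X[:3]/X[3]).ravel()
A=tri((342,275.2),(280,210));B=tri((386.8,307.2),(221.2,200.8));print(A,B,(A+B)/2,np.linalg.norm(A-B),np.arctan2(*(A-B)[[1,0]])-np.pi/2)
print(proj(cam("side"),[[.5335,.245,.164]]))
# fit with known shape: x,y,yaw, z,roll
S,D=cam("scene"),cam("side")
obs=[(D,(0,.065,-.133),(342,275.2)),(D,(0,-.065,-.133),(386.8,307.2)),(S,(0,.065,-.133),(280,210)),(S,(0,-.065,-.133),(221.2,200.8)),
(D,(0,.065,.0),(344,227.2)),(S,(0,-.065,.0),(212,157.6)),(D,(0,-.065,0),(393.6,259.2))]
def f(p):
    Rm=R.from_euler("zx",[p[3],p[4]]).as_matrix()
    return np.concatenate([proj(c,p[:3]+Rm@np.array(l))[0]-uv for c,l,uv in obs])
z=least_squares(f,[.486,-.15,.235,.1,0],loss="soft_l1");print(z.x,z.fun.reshape(-1,2))
E
```

```text
[ 0.4775 -0.0896  0.0994] [ 0.4933 -0.2162  0.1027] [ 0.4854 -0.1529  0.101 ] 0.12768436082064527 0.12387020092348755
[[283.5663 173.2977]]
[ 0.4844 -0.1556  0.228   0.1266  0.0172] [[-0.7422  1.2215]
 [-0.2449  3.872 ]
 [ 0.6538  0.6905]
 [-0.0376  2.5853]
 [ 0.1519 -2.3838]
 [-1.8    -3.0816]
 [ 0.0292 -1.0353]]
```

```bash
python3 -m inch '[[0.01,0.05,0,0,0,0,1],[0.03,0.15,0,0,0,0,1],[0.06,0.27,0,0,0,0,1],[0.08,0.4,0,0,0,0.01,1],[0.11,0.53,0,0,0,0.01,1],[0.14,0.66,0,0,0,0.01,1],[0.16,0.79,0,0,0,0.01,1],[0.19,0.91,-0.01,0,0,0.01,1],[0.2,0.97,-0.024,0,0,0.01,1],[0.2,0.99,-0.024,0,0,0.01,1],[0.2,0.99,-0.024,0,0,0.01,1],[0.2,0.99,-0.024,0,0,0.01,1]]' 60
python3 - <<'E'
from h import *
s=r.sense();d=r.capture("side");sc=r.capture("scene");print(s["eef_pos"],s["tcp_rot"])
f=lambda im,x,y,w,h:cv2.resize(im[y:y+h,x:x+w],(400,600),interpolation=cv2.INTER_CUBIC)
cv2.imwrite("pics/side2.png",d);cv2.imwrite("pics/scene2.png",sc)
cv2.imwrite("pics/m3.png",np.hstack([f(d,255,140,100,150),f(sc,380,195,100,150)]))
E
```

```text
clock: 4.05
eef_pos: [0.5452, 0.1454, 0.2087]
tcp_rot: [0.001, 0.998, 0.058, -0.0]
contact_force: [-0.4, -0.2, -2.2]
width: 0.0112
[0.5452 0.1454 0.2087] [ 0.0006  0.9983  0.0579 -0.0005]
```

View pics/m3.png

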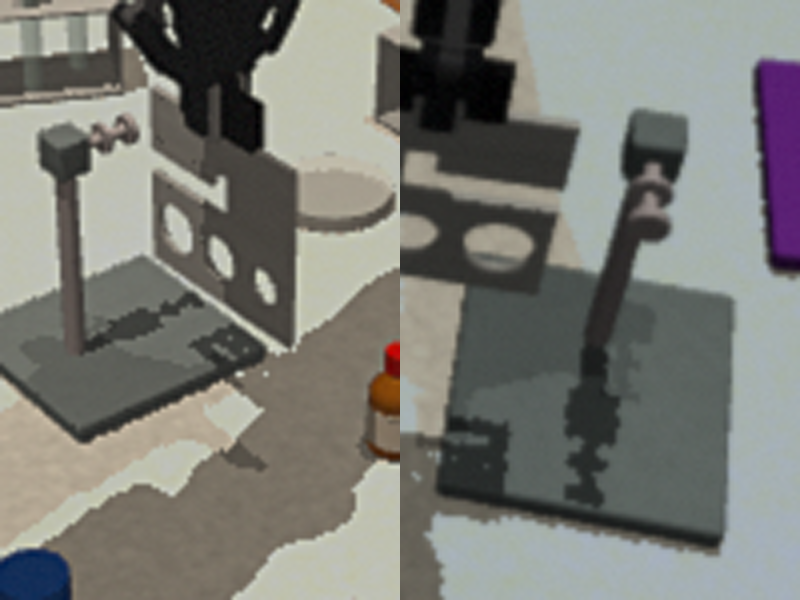

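```bash
python3 - <<'E'
from h import *
S,D=cam("scene"),cam("side")
def tri(a,b):
    P=[c[0]@c[1][:3] for c in(D,S)]
    X=cv2.triangulatePoints(P[0],P[1],np.array(a,float).reshape(2,1),np.array(b,float).reshape(2,1));return (X[:3]/X[3]).ravel()
b=[(S,(-.045,-.07,.014),(397.7,260.5)),(S,(-.045,.07,.014),(463.5,269)),(S,(.105,.07,.014),(460,330)),(S,(.105,-.07,.014),(389.5,318.3)),
(D,(-.045,.07,.014),(246.3,222.5)),(D,(.105,.07,.014),(291,204.1)),(D,(.105,-.07,.014),(321.8,227.5)),(D,(-.045,-.07,.014),(275.8,248.5)),
(S,(.037,0,.164),(442.75,246.25)),(D,(.037,0,.164),(283.5,173.25))]
p,e=fit(b,[.6,.2,0]);print("stand",p,p[:2]+.037*np.array([np.cos(p[2]),np.sin(p[2])]));print(e.T)
pin=tri((283.5,173.25),(442.75,246.25));m=tri((293.25,179.6),(418.75,244.5));c=tri((293.25,203.75),(415.25,268.25))
s=r.sense();q=s["tcp_rot"];yaw=2*np.arctan2(q[2],q[1]);g=s["eef_pos"]+[0,-.001,.018];R2=R.from_euler("z",yaw)
print("pin",pin,"mouth",m,"exp",g+R2.apply([0,.065,-.063]),"corner",c,g+R2.apply([0,.065,-.133]),yaw)
print("rel pin-mouth in plate axes",R2.inv().apply(pin-m))
print("predicted px mouth",proj(D,g+R2.apply([0,.065,-.063])),proj(S,g+R2.apply([0,.065,-.063])))
E
```

```text
stand [0.4976 0.2412 0.0944] [0.5344 0.2447]
[[-0.5191 -0.3038  1.5347 -0.4133 -0.9472 -0.0177  0.5109 -0.3348 -0.795
   0.4503]
 [-2.5173 -0.009  -0.1287 -1.6178 -0.769  -1.2231 -1.9098 -1.4454  1.4786
   0.0051]]
pin [0.5325 0.2449 0.1651] mouth [0.5382 0.2043 0.1638] exp [0.538  0.2089 0.1641] corner [0.5377 0.2082 0.0926] [0.538  0.2089 0.0941] 0.11513879485278879
rel pin-mouth in plate axes [-0.0011  0.0409  0.0013]
predicted px mouth [[292.5955 178.9783]] [[421.8554 244.5122]]
```

Image and kinematics agree to about 2–4 mm: the pin is 41 mm ahead of the slot mouth, level within about 1 mm. Sliding on slowly now.

```bash
python3 -m inch '[[-0.007,0.03,0,0,0,-0.01,1],[-0.012,0.06,0,0,0,-0.01,1],[-0.015,0.09,0,0,0,-0.01,1],[-0.018,0.12,0,0,0,-0.01,1],[-0.021,0.14,0,0,0,-0.01,1],[-0.023,0.16,0,0,0,-0.01,1],[-0.026,0.18,0,0,0,-0.01,1],[-0.028,0.2,0,0,0,-0.01,1],[-0.028,0.2,0,0,0,-0.01,1],[-0.028,0.2,0,0,0,-0.01,1]]' 60
python3 - <<'E'
from h import *
s=r.sense();d=r.capture("side");sc=r.capture("scene");print(s["contact_force"],s["torque"])
f=lambda im,x,y,w,h:cv2.resize(im[y:y+h,x:x+w],(400,400),interpolation=cv2.INTER_CUBIC)
cv2.imwrite("pics/m4.png",np.hstack([f(d,255,140,70,70),f(sc,400,215,70,70)]))
E
```

```text
clock: 5.15
eef_pos: [0.537, 0.2072, 0.2091]
tcp_rot: [0.0, 0.998, 0.055, -0.0]
contact_force: [-0.3, -0.4, -1.2]
width: 0.0112
[-0.3291 -0.3966 -1.2147] [-0.0387  0.0394 -0.0285]
```

View pics/m4.png

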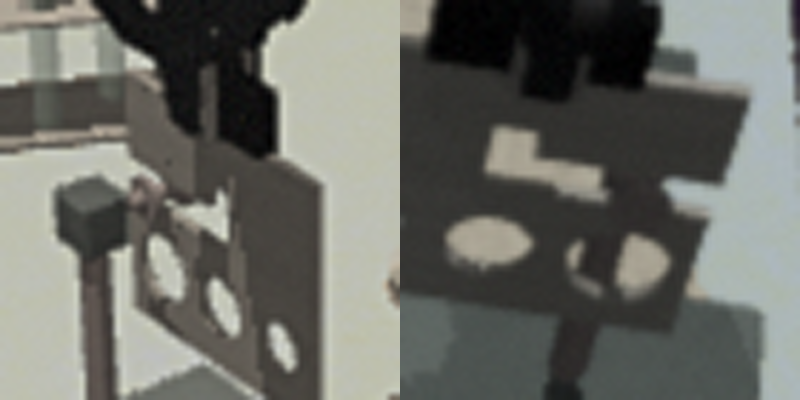

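The pin is in the slot, with the collar on the near side of the plate and the head beyond it, and no contact force. On to the notch.

```bash
python3 -m inch '[[-0.002,0.025,0,0,0,0,1],[-0.005,0.05,0,0,0,0,1],[-0.007,0.075,0,0,0,0,1],[-0.01,0.1,0,0,0,0,1],[-0.012,0.12,0,0,0,0,1],[-0.014,0.137,0,0,0,0,1],[-0.014,0.137,0,0,0,0,1],[-0.014,0.137,0,0,0,0,1]]' 60
python3 - <<'E'
from h import *
s=r.sense();d=r.capture("side");sc=r.capture("scene");print(s["contact_force"],s["torque"])
f=lambda im,x,y,w,h:cv2.resize(im[y:y+h,x:x+w],(400,400),interpolation=cv2.INTER_CUBIC)
cv2.imwrite("pics/m5.png",np.hstack([f(d,250,140,60,60),f(sc,415,215,60,60)]))
E
```

```text
clock: 6.05
eef_pos: [0.5328, 0.2483, 0.209]
tcp_rot: [0.0, 0.998, 0.055, -0.0]
contact_force: [-0.1, -1.5, -2.1]
width: 0.0112
[-0.0693 -1.4613 -2.1377] [-0.0192  0.0197  0.0025]
```

View pics/m5.png

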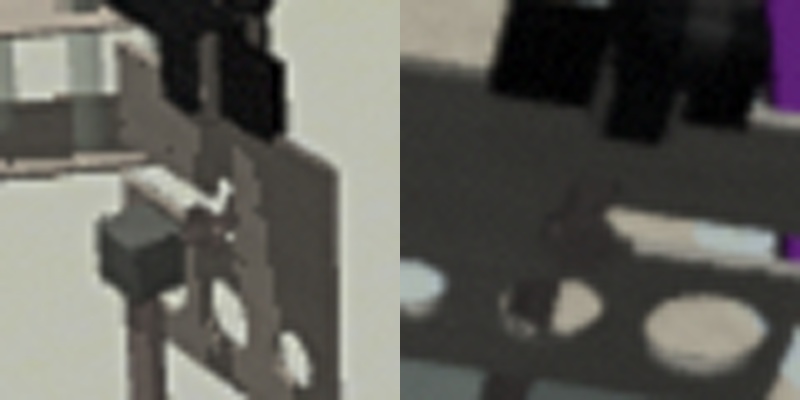

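```bash
python3 -m inch '[[0,-0.003,-0.008,0,0,0,1],[0,-0.003,-0.016,0,0,0,1],[0,-0.003,-0.024,0,0,0,1],[0,-0.003,-0.032,0,0,0,1],[0,-0.003,-0.04,0,0,0,1],[0,-0.003,-0.04,0,0,0,1]]' 60
```

```text
clock: 6.75
eef_pos: [0.5326, 0.2474, 0.1966]
tcp_rot: [0.0, 0.998, 0.055, -0.0]
contact_force: [-0.2, 0.3, -1.2]
width: 0.0108
```

It is 12 mm down with no contact (a miss would have touched after 4 mm), so the pin is in the notch. Lowering the rest.

```bash
python3 -m inch '[[0,0,-0.003,0,0,0,1],[0,0,-0.006,0,0,0,1],[0,0,-0.009,0,0,0,1],[0,0,-0.009,0,0,0,1]]' 30
```

```text
clock: 7.15
eef_pos: [0.5328, 0.2475, 0.1943]
tcp_rot: [0.0, 0.998, 0.055, -0.0]
contact_force: [0.4, -0.4, -1.4]
width: 0.0111
```

```bash
python3 -m inch '[[0,0,-0.003,0,0,0,1],[0,0,-0.006,0,0,0,1],[0,0,-0.006,0,0,0,1]]' 30
```

```text
clock: 7.45
eef_pos: [0.533, 0.2476, 0.1931]
tcp_rot: [-0.0, 0.998, 0.055, 0.0]
contact_force: [-0.8, -0.3, 2.6]
width: 0.0111
```

```bash
python3 -m inch '[[0,0,0,0,0,0,0.68],[0,0,0,0,0,0,0.6],[0,0,0,0,0,0,0.5],[0,0,0,0,0,0,0.3],[0,0,0,0,0,0,0.1],[0,0,0,0,0,0,0.1],[0,0,0,0,0,0,0.1],[0,0,0,0,0,0,0.1]]' 20
python3 - <<'E'
from h import *
s=r.sense();d=r.capture("side");sc=r.capture("scene");print(s["contact_force"])
f=lambda im,x,y,w,h:cv2.resize(im[y:y+h,x:x+w],(400,400),interpolation=cv2.INTER_CUBIC)
cv2.imwrite("pics/m6.png",np.hstack([f(d,235,140,90,90),f(sc,400,205,90,90)]))
E
```

```text
clock: 8.25
eef_pos: [0.5329, 0.2475, 0.1926]
tcp_rot: [-0.0, 0.998, 0.055, 0.0]
contact_force: [-0.5, -0.7, 0.4]
width: 0.0387
[-0.4625 -0.7273  0.4398]
```

View pics/m6.png

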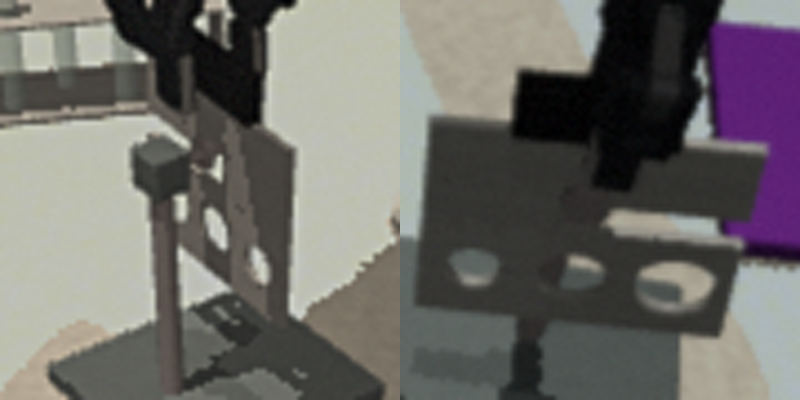

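The plate hangs on the pin and the jaws are clear of the grip. Withdrawing straight up.

```bash
python3 -m inch '[[0,0,0.03,0,0,0,0.1],[0,0,0.08,0,0,0,0.1],[0,0,0.15,0,0,0,0.1],[0,0,0.25,0,0,0,0.1],[0,0,0.35,0,0,0,0.1],[0,0,0.45,0,0,0,0.1],[-0.1,-0.15,0.5,0,0,0,0.1],[-0.2,-0.3,0.5,0,0,0,0.1],[-0.2,-0.45,0.5,0,0,0,0.1],[-0.2,-0.6,0.5,0,0,0,0.1],[-0.2,-0.6,0.5,0,0,0,0.1],[-0.2,-0.6,0.5,0,0,0,0.1],[-0.2,-0.6,0.5,0,0,0,0.1],[-0.2,-0.6,0.5,0,0,0,0.1],[-0.2,-0.6,0.5,0,0,0,0.1],[-0.2,-0.6,0.5,0,0,0,0.1],[-0.2,-0.6,0.5,0,0,0,0.1],[-0.2,-0.6,0.5,0,0,0,0.1]]'
python3 - <<'E'
from h import *
d=r.capture("side");sc=r.capture("scene")
for i in range(8): d2=r.capture("side")
x=cv2.absdiff(d,d2)[140:240,235:325];print("motion",x.max(),x.mean())
f=lambda im,x,y,w,h:cv2.resize(im[y:y+h,x:x+w],(400,400),interpolation=cv2.INTER_CUBIC)
cv2.imwrite("pics/m7.png",np.vstack([np.hstack([f(d2,235,130,100,100),f(sc,390,195,100,100)]),cv2.resize(np.hstack([d2[:,:],sc]),(800,300)) [:200]*0+cv2.resize(np.hstack([d2[120:420],sc[120:420]]),(800,200))]))
E
```

```text
clock: 10.15
eef_pos: [0.4728, 0.0677, 0.3425]
tcp_rot: [0.0, 0.998, 0.055, -0.0]
contact_force: [0.2, 0.7, -0.7]
width: 0.0387
motion 27 0.9052222222222223
```

View pics/m7.png

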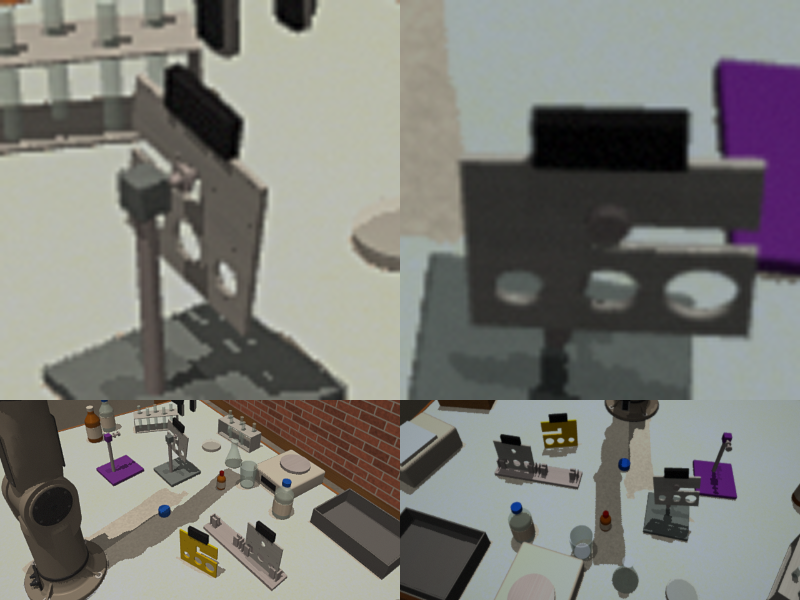

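```bash
python3 -m inch '[[0,0,0,0,0,0,0.1],[0,0,0,0,0,0,0.1],[0,0,0,0,0,0,0.1],[0,0,0,0,0,0,0.1],[0,0,0,0,0,0,0.1],[0,0,0,0,0,0,0.1],[0,0,0,0,0,0,0.1],[0,0,0,0,0,0,0.1],[0,0,0,0,0,0,0.1],[0,0,0,0,0,0,0.1],[0,0,0,0,0,0,0.1],[0,0,0,0,0,0,0.1],[0,0,0,0,0,0,0.1],[0,0,0,0,0,0,0.1],[0,0,0,0,0,0,0.1]]' >/dev/null
python3 - <<'E'
from h import *
F=[r.capture("scene") for i in range(10)]
for a in F[1:]:
    x=cv2.absdiff(F[0],a);print(x[210:300,400:485].mean().round(2),x[400:470,100:185].mean().round(2),end=" | ")
im=F[-1]
cv2.imwrite("pics/m8.png",cv2.resize(im[215:290,395:495],(800,600),interpolation=cv2.INTER_CUBIC))
cv2.imwrite("pics/side9.png",r.capture("side"))
E
```

```text
1.12 1.03 | 1.11 1.03 | 1.12 1.03 | 1.11 1.02 | 1.1 1.02 | 1.11 1.01 | 1.12 1.02 | 1.11 1.02 | 1.13 1.03 |
```

View pics/m8.png

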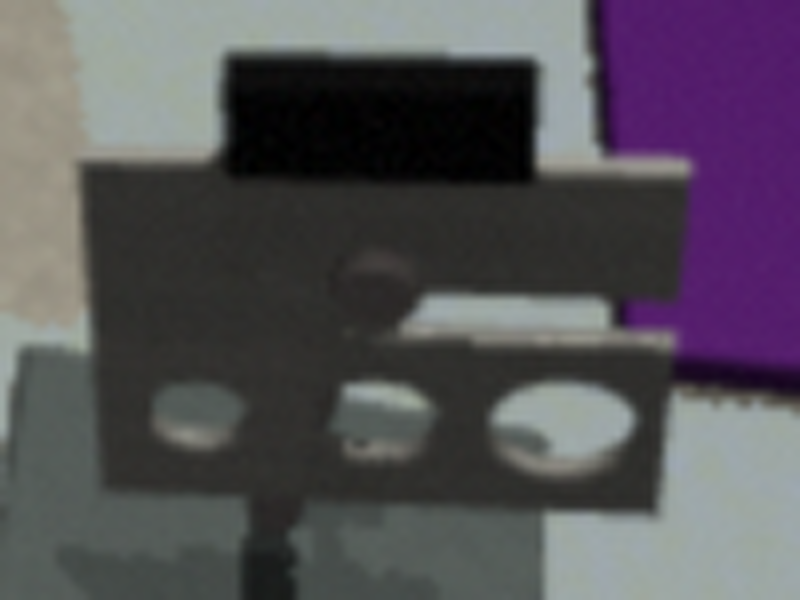

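```bash
python3 - <<'E'
from h import *
S=cam("scene");D=cam("side")
# side corners from m7 crop (scale 4, origin 235,130)
obs=[(S,(0,-.065,-.086),(407.9,276.25)),(S,(0,.065,-.086),(477.5,279.1)),(S,(0,-.065,None),(405,235.6)),(S,(0,.065,None),(481.5,236)),
(D,(0,-.065,-.086),(235+246/4,130+333/4)),(D,(0,-.065,None),(235+267/4,130+187/4)),(D,(0,.065,None),(235+137/4,130+77/4))]
def f(p):
    Rm=R.from_euler("ZXY",p[3:6]).as_matrix()
    return np.concatenate([proj(c,p[:3]+Rm@np.array([l[0],l[1],p[6] if l[2] is None else l[2]]))[0]-uv for c,l,uv in obs])
z=least_squares(f,[.533,.245,.164,.1,0,0,.047],loss="soft_l1",x_scale=[.01]*3+[.1]*3+[.01]);print(z.x[:3],"yaw,roll,pitch deg",np.degrees(z.x[3:6]),z.x[6]);print(z.fun.reshape(-1,2).T)
E
```

```text
[0.535  0.2457 0.1637] yaw,roll,pitch deg [ 7.3534 10.7151 -0.4657] 0.0329423585174242
[[-0.0105  0.0033 -0.0052  0.076   0.4176 -0.2637 -0.0348]
 [ 0.2257 -0.4436 -0.1495  0.3198  0.2736  0.1902 -0.4443]]
```

The plate is still, but the fit says it rolls about 10° (slot mouth up). I'll check whether it was tilted before I withdrew, measuring the lower edge by code.

```bash
cat > roll.py <<'E'
from h import *
S=cam("scene")
def edge(im,u0,u1,v0,v1):
    "bottom edge of dark plate per column, robust line: returns points"
    g=cv2.GaussianBlur(cv2.cvtColor(im,cv2.COLOR_BGR2GRAY).astype(float),(3,3),0);pts=[]
    for u in range(u0,u1):
        d=np.diff(g[v0:v1,u]);k=int(d.argmax());
        if 0<k<len(d)-1:
            a,b,c=d[k-1:k+2];k+=.5*(a-c)/(a-2*b+c) if a-2*b+c else 0
        pts.append((u,v0+k+.5))
    p=np.float32(pts);vx,vy,x,y=cv2.fitLine(p,cv2.DIST_HUBER,0,.01,.01).ravel()
    return vy/vx,y+(0-x)*vy/vx,np.abs((p[:,0]-x)*vy/vx+y-p[:,1])
def roll_of(slope,yaw=.11):
    f=lambda t:(lambda q:(q[1,1]-q[0,1])/(q[1,0]-q[0,0]))(proj(S,np.array([.534,.245,.164])+R.from_euler("ZX",[yaw,t]).apply([[0,-.065,-.086],[0,.065,-.086]])))
    ts=np.radians(np.arange(-20,21));return np.degrees(np.interp(-slope,[-f(t) for t in ts],ts))
E
python3 - <<'E'
from roll import *
m8=cv2.resize(cv2.imread("pics/m8.png"),(100,75),interpolation=cv2.INTER_AREA)
s,i,e=edge(m8,15,80,57,69);print("m8 slope",s,"roll",roll_of(s),"med res",np.median(e))
m6=cv2.resize(cv2.imread("pics/m6.png")[:,400:],(90,90),interpolation=cv2.INTER_AREA)
s,i,e=edge(m6,6,68,63,80);print("m6 slope",s,"roll",roll_of(s),np.median(e))
m7=cv2.resize(cv2.imread("pics/m7.png")[:400,400:],(100,100),interpolation=cv2.INTER_AREA)
s,i,e=edge(m7,18,84,77,90);print("m7",s,roll_of(s),np.median(e))
m2=cv2.imread("pics/scene2.png")
print("typed m6",roll_of(7.2/68.2),"yaw sens",roll_of(.04,.08),roll_of(.04,.14))
E
```

```text
m8 slope 0.043745138 roll 10.826331732745645 med res 0.093853
m6 slope 0.094153814 roll 5.973562328339737 0.24456406
m7 0.04317851 10.881059634663456 0.07796097
typed m6 4.8827910569326205 yaw sens 13.374628352270328 8.963964048643017
```

```bash
python3 - <<'E'
from roll import *
import roll
im=cv2.imread("pics/scene2.png");s,i,e=edge(im,372,412,255,280);print("held slope",s,np.median(e))
f=lambda t,yaw:(lambda q:(q[1,1]-q[0,1])/(q[1,0]-q[0,0]))(proj(S,np.array([.5452,.144,.18])+R.from_euler("ZX",[yaw,t]).apply([[0,-.065,-.086],[0,.065,-.086]])))
print("model held slope roll 0/3/-3",[f(np.radians(t),.115) for t in (0,3,-3)])
h=onz(S,(441.5,251.25),.164);print("head",h)
a=.1152
for ph in (10.7,):
  for d in (-3,0,3):   # pin at plate y=d (mm): predict plate corner px
    Rm=R.from_euler("ZX",[a,np.radians(ph)]);pin=h-R.from_euler("z",a).apply([.011,0,0])
    o=pin-Rm.apply([0,d/1000,0]);print(d,proj(S,o+Rm.apply([[0,-.065,-.086],[0,.065,-.086]])).ravel())
print("meas 407.9 276.25 477.5 279.1")
E
```

```text
held slope 0.15364169 0.06591797
model held slope roll 0/3/-3 [np.float64(0.15219155375246246), np.float64(0.11932438556452445), np.float64(0.18544125508333156)]
head [0.5428 0.2451 0.164 ]
-3 [408.8284 274.4397 478.3416 277.2625]
0 [407.2797 274.3768 476.6827 277.1951]
3 [405.7334 274.314  475.0264 277.1279]
meas 407.9 276.25 477.5 279.1
```

The roll estimator checks out on the held plate (0°), so the plate really hangs about 10.8° off, with the pin near the notch middle. I'll re-grip along the tilted axis, set it upright, and re-seat it with the pin nearer the −y side of the notch.

```bash
python3 -m inch '[[0.05,0.15,0,0.1,0.01,0,0],[0.12,0.3,0,0.2,0.02,0,0],[0.2,0.45,-0.05,0.236,0.026,0,0],[0.202,0.52,-0.13,0.236,0.026,0,0],[0.202,0.52,-0.172,0.236,0.026,0,0],[0.202,0.532,-0.24,0.236,0.026,0,0],[0.202,0.545,-0.31,0.236,0.026,0,0],[0.202,0.557,-0.38,0.236,0.026,0,0],[0.202,0.57,-0.44,0.236,0.026,0,0],[0.202,0.581,-0.5,0.236,0.026,0,0],[0.202,0.581,-0.5,0.236,0.026,0,0],[0.202,0.581,-0.5,0.236,0.026,0,0]]' 40
python3 - <<'E'
from roll import *
im=r.capture("scene");s,i,e=edge(im,410,475,272,284);print(roll_of(s),np.median(e))
E
python3 -m inch '[[0,0,0,0,0,0,0.5],[0,0,0,0,0,0,0.6],[0,0,0,0,0,0,0.7],[0,0,0,0,0,0,1],[0,0,0,0,0,0,1],[0,0,0,0,0,0,1],[0,0,0,0,0,0,1]]' 40
```

```text
clock: 13.9
eef_pos: [0.5336, 0.2411, 0.1929]
tcp_rot: [-0.093, 0.994, 0.054, -0.005]
contact_force: [0.3, 0.4, 0.0]
width: 0.0427
10.872115883008519 0.0776062
clock: 14.65
eef_pos: [0.5339, 0.2418, 0.1931]
tcp_rot: [-0.093, 0.994, 0.055, -0.005]
contact_force: [0.2, -1.6, 4.7]
width: 0.0114
```

```bash
python3 -m inch '[[0,0.005,0.01,-0.06,-0.006,0,1],[0,0.009,0.01,-0.12,-0.013,0,1],[0,0.014,0.01,-0.18,-0.02,0,1],[0,0.018,0.01,-0.236,-0.026,0,1],[0,0.018,0.01,-0.236,-0.026,0,1],[0,0.018,0.01,-0.236,-0.026,0,1]]' 60
python3 - <<'E'
from roll import *
im=r.capture("scene");s,i,e=edge(im,406,470,266,282);print(roll_of(s),np.median(e))
E
python3 -m inch '[[0,0.004,0,0,0,0,1],[0,0.004,0,0,0,0,1]]'; python3 -m inch '[[0,0.004,0,0,0,0,1],[0,0.004,0,0,0,0,1]]'
```

```text
clock: 15.25
eef_pos: [0.5328, 0.2473, 0.1949]
tcp_rot: [-0.0, 0.998, 0.055, -0.001]
contact_force: [0.9, -0.3, -1.0]
width: 0.0108
1.6461610865998197 0.6346741
clock: 15.5
eef_pos: [0.5336, 0.2478, 0.1955]
tcp_rot: [-0.0, 0.999, 0.054, -0.0]
contact_force: [-0.1, 0.1, -1.4]
width: 0.0113
clock: 15.7
eef_pos: [0.5335, 0.2496, 0.1956]
tcp_rot: [-0.0, 0.998, 0.055, 0.0]
contact_force: [-0.1, 0.3, -1.2]
width: 0.0111
```

```bash
for i in 1 2 3; do python3 -m inch '[[0,0.003,0,0,0,0,1],[0,0.003,0,0,0,0,1]]' | grep -E "eef|force"; done
```

```text
eef_pos: [0.5334, 0.2505, 0.1956]
contact_force: [-0.3, -0.6, -1.7]
eef_pos: [0.5335, 0.2508, 0.1956]
contact_force: [-0.5, -1.9, -1.0]
eef_pos: [0.5335, 0.251, 0.1955]
contact_force: [-1.2, -5.1, 0.0]
```

The −y wall of the notch is touched at TCP y ≈ 0.2506, so the first release was at mid-notch. I'll back off a little, lower and release.

```bash
python3 -m inch '[[0,-0.006,0,0,0,0,1],[0,-0.006,0,0,0,0,1]]' | grep -E "eef|force"; python3 -m inch '[[0,0,-0.003,0,0,0,1],[0,0,-0.005,0,0,0,1],[0,0,-0.005,0,0,0,1]]' | grep -E "eef|force"; python3 -m inch '[[0,0,-0.003,0,0,0,1],[0,0,-0.003,0,0,0,1]]' | grep -E "eef|force"
```

```text
eef_pos: [0.5334, 0.2507, 0.1956]
contact_force: [0.2, -3.9, -0.8]
eef_pos: [0.5335, 0.2507, 0.1941]
contact_force: [0.4, -3.1, -0.2]
eef_pos: [0.5335, 0.2507, 0.1934]
contact_force: [0.7, -2.5, 0.6]
```

```bash
python3 -m inch '[[0,-0.004,0,0,0,0,1],[0,-0.004,0,0,0,0,1],[0,-0.004,0,0,0,0,1]]' | grep -E "eef|force"; python3 -m inch '[[0,0,-0.002,0,0,0,1],[0,0,-0.002,0,0,0,1]]' | grep -E "eef|force"
```

```text
eef_pos: [0.5335, 0.2502, 0.1935]
contact_force: [0.2, 2.0, 0.5]
eef_pos: [0.5336, 0.2503, 0.1933]
contact_force: [0.1, 0.9, 5.3]
```

```bash
python3 -m inch '[[0,0,0,0,0,0,0.7],[0,0,0,0,0,0,0.65],[0,0,0,0,0,0,0.55],[0,0,0,0,0,0,0.4],[0,0,0,0,0,0,0.2],[0,0,0,0,0,0,0],[0,0,0,0,0,0,-0.1],[0,0,0,0,0,0,-0.1],[0,0,0,0,0,0,-0.1],[0,0,0,0,0,0,-0.1],[0,0,0,0,0,0,-0.1],[0,0,0,0,0,0,-0.1]]' 20
python3 - <<'E'
from roll import *
for k in range(6):
    im=r.capture("scene");s,i,e=edge(im,408,474,268,284);print(roll_of(s),np.median(e))
cv2.imwrite("pics/scene8.png",im)
E
```

```text
clock: 18.7
eef_pos: [0.5334, 0.2493, 0.1926]
tcp_rot: [-0.0, 0.998, 0.055, 0.0]
contact_force: [-0.5, 0.1, 0.1]
width: 0.0468
0.3897929836476058 0.09361267
0.5000607573111033 0.103302
1.9226378075908266 0.32481384
2.4990623107476013 0.378479
0.269685953099143 0.16378784
2.0835904829306573 0.34236145
```

Now about 0–2° (some edge noise). Withdrawing.

```bash
python3 -m inch '[[0,0,0.03,0,0,0,-0.1],[0,0,0.08,0,0,0,-0.1],[0,0,0.15,0,0,0,-0.1],[0,0,0.25,0,0,0,-0.1],[0,0,0.35,0,0,0,-0.1],[0,0,0.45,0,0,0,-0.1],[-0.1,-0.15,0.5,0,0,0,-0.1],[-0.2,-0.3,0.5,0,0,0,-0.1],[-0.2,-0.45,0.5,0,0,0,-0.1],[-0.2,-0.6,0.5,0,0,0,-0.1],[-0.2,-0.6,0.5,0,0,0,-0.1],[-0.2,-0.6,0.5,0,0,0,-0.1],[-0.2,-0.6,0.5,0,0,0,-0.1],[-0.2,-0.6,0.5,0,0,0,-0.1],[-0.2,-0.6,0.5,0,0,0,-0.1],[-0.2,-0.6,0.5,0,0,0,-0.1],[-0.2,-0.6,0.5,0,0,0,-0.1],[-0.2,-0.6,0.5,0,0,0,-0.1]]'
python3 - <<'E'
from roll import *
F=[]
for k in range(10):
    im=r.capture("scene");F.append(im);s,i,e=edge(im,410,474,268,284);print(roll_of(s).round(2),np.median(e).round(2),cv2.absdiff(F[0],im)[210:300,400:485].mean().round(2))
d=r.capture("side");f=lambda im,x,y,w,h:cv2.resize(im[y:y+h,x:x+w],(400,400),interpolation=cv2.INTER_CUBIC)
cv2.imwrite("pics/m9.png",np.vstack([np.hstack([f(d,235,130,100,100),f(im,390,195,100,100)]),cv2.resize(np.hstack([d[120:420],im[120:420]]),(800,200))]))
E
```

```text
clock: 20.8
eef_pos: [0.4734, 0.0694, 0.3425]
tcp_rot: [0.0, 0.998, 0.055, -0.0]
contact_force: [-0.3, 0.0, -0.1]
width: 0.0472
1.04 0.15 0.0
0.62 0.13 1.13
0.6 0.16 1.15
0.65 0.16 1.15
0.73 0.12 1.14
0.67 0.11 1.12
0.72 0.11 1.14
1.02 0.13 1.14
1.06 0.13 1.13
0.65 0.14 1.15
```

View pics/m9.png

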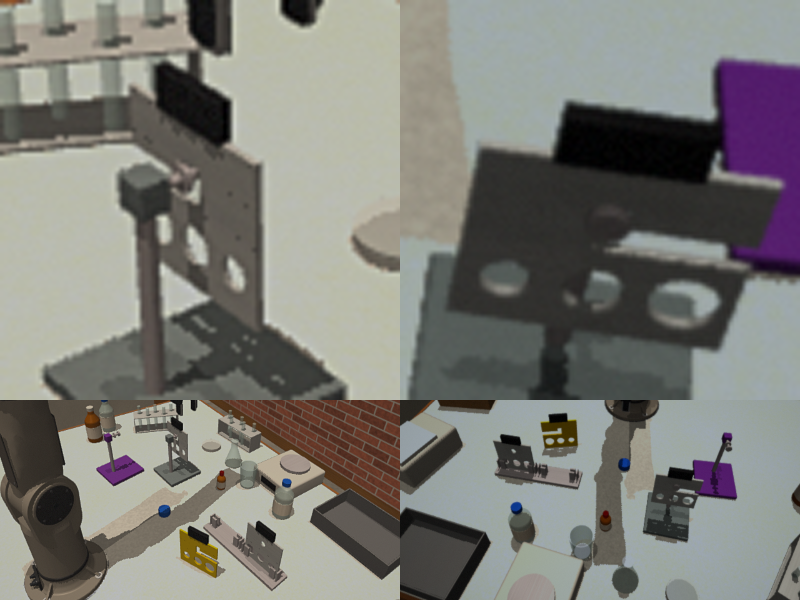

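The plate now hangs upright (about 0.7° roll) and still, between collar and head. The spare and the glassware are where they were.

```bash
python3 -c "
from workcell import r
print(r.close_job())"
```

```text
the job is handed in; nothing more can be done
None
```

I took the slotted plate out of the rack, slid its slot over the grey stand's pin and let it down into the notch. The job is handed in, at about 21 s on the robot's clock, with the gripper withdrawn.

- **First try tilted:** the first release left the plate hanging still but rolled about 11°, slot mouth up. I gripped it again, set it upright, felt for the notch's −y wall and released it with the pin close to that side.
- **Last checks:** ten camera frames showed a roll of 0.6 to 1.1° and only image noise between frames. The plate sits between collar and head.
- **Surroundings:** the spare plate is still in the rack, and the glassware and look-alikes appear unmoved in the last picture. The gripper touches nothing. Forces I read stayed under about 8 N.
- **Off-centre seat:** the pin sits at the top of the notch but probably 2 to 3 mm from its middle, judged from the wall contact.
- **Roll reading just after release:** it scattered between 0.3 and 2.5° while the gripper was still around the grip. It settled once the gripper had gone.

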